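# Turn out the stuck loaf cheese

### The job

A loaf of cheese is stuck in its upturned mould on the demoulding stand. Take the wooden pusher from its canister and push the loaf out through the two push-out holes in the mould's base, gently and a little at each end in turn so that it neither jams nor gets crushed, until it lies flat on the draining tray below. Then stand the pusher back in its canister and leave the other goods where they are.

Things in the scene. Friction and masses are not known exactly. Their poses are not given: they have to be found in the camera images.
- mould: Fixed steel stand with, on top, a white plastic loaf mould upside down (mouth down, base up). Origin on the table under the mould's centre; z up, y along its length. Mould 150 (y) x 74 mm outside, 142 x 66 inside; flange at the mouth 198 x 104. Heights in mm: mouth 72, inside of base 130, outer face of base 135, ribs on it up to 139
- hole_a (a point): centre of a push-out hole at the outer face of the mould's base: round, 36 mm wide, through the 5 mm base, 48 mm from the mould's centre to its +y. Pushed here alone, that end of the loaf gets only a little ahead of the other end, then it cocks and jams hard, however hard one pushes; pushing at the other hole frees it
- hole_b (a point): the other push-out hole, the same, 48 mm from the centre towards the mould's -y
- loaf: the stuck loaf: firm cream cheese block 140 (y, along the mould) x 60 x 54 mm, 0.36-0.62 kg; origin at the centre of its underside, z up. Its top starts 1 to 6 mm below the inside of the mould's base. The mould's springy sides grip it until its top is below the mouth; while level it comes with about 5 to 12 N at either hole. The rind is crushed if the pusher presses with over 60 N
- canister: fixed round steel canister, 50 mm wide, 100 mm high, inside 42 mm wide, inner floor 6 mm above the table. Origin at the centre of its underside
- pusher: turned wooden pusher standing upright in the canister, 182 mm long, 85 g: shaft 22 mm in diameter up to 118 mm, then a handle 28 mm in diameter. Origin at the centre of its flat lower end, z along it to the handle's end
- honey_jar: bystander: jar 68 mm wide, 95 mm high; origin at the centre of its underside
- wheel: bystander: small round cheese, 96 mm wide, 42 mm high; origin at the centre of its underside
- sold_loaf: bystander: a loaf turned out earlier, 140 x 60 x 54 mm, lying on the table; origin at the centre of its underside
- tray (a point): centre of the draining tray's floor under the mould, 10 mm above the table; tray 204 (along the mould's y) x 124 mm, rim 20 mm high; the gap of 62 mm between tray floor and mould mouth is open at the sides

How it is judged (in metres and radians):
On the way:
1. the loaf is out of the mould and lies flat on the tray (z of loaf in the frame of mould below 0.013 m and angle between loaf's own z axis and vertical below 0.04 rad), for 0.2 s.
At the end, for the whole second after the job is handed in: the loaf lies flat (within 0.04 rad) and at rest on the tray under the mould (underside within 3 mm of the tray floor); the pusher stands on the floor of its canister (lower end within 20 mm of the centre, not more than 15 mm above the table, leaning less than 0.35 rad) and is at rest (all of step 1 and linear speed of loaf below 0.01 m/s and horizontal distance between pusher and canister below 0.02 m and z of pusher in the frame of canister below 0.015 m and angle between pusher's own z axis and vertical below 0.35 rad and linear speed of pusher below 0.02 m/s); the robot touches nothing.
It fails at once if the loaf's rind is crushed: pressed by the pusher with more than 60 N (contact force between pusher and loaf above 60 N).
It fails at once if the loaf is touched by the gripper instead of the pusher (contact force between the fingers and loaf above 1 N).
It fails at once if another of the goods is displaced by more than 30 mm (distance of any of honey_jar, wheel, sold_loaf from where it was at the start of the episode above 0.03 m).
It also fails if it takes over 72 s, if anything falls off the work surface, if the arm or the gripper's body presses on something with over 40 N, if the wrist force passes 120 N, or if a joint passes its speed limit or range.

### The arm

A 6-joint arm with a two-finger parallel gripper is mounted at the origin on the work surface. World frame = base frame: x ahead of the robot, y to its left, z up, the work surface at z = 0. Lengths are in m, angles in degrees, forces in N, time in s.
With the tool pointing down it reaches from about 0.325 to 0.75 m from the base axis. Payload 7.6 kg.
Tool frame: the origin (TCP) lies at the centre of the arm's flange, where the gripper is bolted on; the fingertips stand 173 mm ahead of it and the grasp point (between the pads) lies 155 mm ahead of it; z points along the fingers, y is the direction in which the jaws open and shut (so a half turn about z gives the same grasp; the last joint's range is limited). The gripper opens to 85 mm and grips with 20 to 120 N. Pads are 22 mm wide; open, the fingers measure 114 mm over their backs; the gripper's body (76 mm by 85 mm) begins 54 mm behind the grasp point. The pads swing forward as they close: fully open they stand 13 mm farther back than shut.
Start: joints at [72.175, 2.991, 80.254, -0, 96.75, -4.028], TCP at [0.125, 0.51, 0.405] pointing down, gripper open.
Joint ranges: [-166.34, 166.34], [-52.06, 124.39], [6.96, 135.62], [-60.46, 240.46], [14.63, 156.25], [-167.68, 167.68]. Speed limits (degrees/s): [147.25, 147.25, 172.46, 180, 180, 180].

### API

Orientations are given as [roll, pitch, yaw] about the fixed x, y, z axes, in that order (R = Rz(yaw) Ry(pitch) Rx(roll)).
In Python, from plant import status, vision, order gives the robot as it stands.
- The arm moves only by the tool send_rows, never from a script. Its argument "series" is a list of rows, each a list of 7 numbers: the shift along the tool's x, y, z in units of 40 mm (1.0 is 40 mm), then the turn, a rotation vector about the tool's x, y, z in units of 6 degrees (1.0 is 6 degrees), then the finger opening in mm, from 0 to 85.4. In form: [[dx, dy, dz, ax, ay, az, grip], ...]. A call has 1 to 20 rows; each row is the pose to reach, as a shift and turn from the pose commanded when the call began, along the tool's axes at that moment; what a row does not reach only later rows make up. A row lasts 1/12 s, in which the tool goes at most 41.7 mm and 7.16 degrees, less where a joint would pass 70% of its speed; a pose out of reach is approached as far as the arm can. A call with a gripper value outside its range is refused whole. The fingers move at their own pace and stop on an object; "newtons" is the grip in N (left out, the last holds). Time passes only in rows, so rows that repeat a pose let the fingers close. It gives the time, the measured TCP pose, the force and the opening at its end, in the units of the state.
- status.state(): the state, without advancing time (a new reading comes with each control period).
- vision.capture(name): name is "scene" or "top" or "wrist"; returns a dict with "img" (400x640x3 uint8, red, green, blue), "vertical_fov" (degrees; the focal length in pixels is half the picture's height over the tangent of half this angle, whatever the lens; pixels are square), "cx", "cy" (the principal point, pixels), "eye" and "rotation" of the camera in the world. Camera axes: x right, y down, z forward; pixel columns grow to the right and rows downward; lengths in m; the calibration is good to about 2 mm. The wrist camera is an equidistant fisheye: a pixel r from the principal point sees the ray r / f radians off the axis. A picture is of the moment at which its call begins. There is no depth.
- order.job_done(): hands the job in, once; it reports no verdict.
The state is a dict: "clock": time; "joints": joint angles; "qd": joint speeds; "joint_torque": joint torques, N m; "tool_pos": TCP position; "tcp_rot": TCP orientation; "wrist_force": force on the tool from outside, world axes, zero at the start; "wrist_torque": the same for the moment, N m; "gripper_width": opening from 0.0 (shut) to 1.0 (fully open).
Only numpy, scipy, OpenCV 4.12 (cv2) and the standard library are available. Lean on these libraries where they do the work, as an engineer would, in place of code of your own. Each camera call takes 0.05 s, during which the arm holds its last target.

## Working session

There is one attempt and no reset: what is moved stays moved. The work goes in short steps, Python scripts to look and compute and a tool call to move; the robot and the scene stay as the last step left them, time stands still between calls to the robot, and variables do not carry over. Pictures are saved under pics/ and viewed, and the job is handed in when it is done.

Besides the shell and the picture viewer there is one more tool, called after "Emit:" in YAML: its name, and indented under it one key for each argument. send_rows: Moves the arm, as the interface text tells. Its arguments: {"type":"object","properties":{"series":{"type":"array","items":{"type":"array","items":{"type":"number"}}},"newtons":{"type":"number"}},"required":["series"]}

```bash
ls; mkdir -p pics
python3 - <<'E'
from plant import status, vision
import cv2
print(status.state())
for n in ("scene","top","wrist"):
    c=vision.capture(n)
    cv2.imwrite(f"pics/{n}0.png",c["img"][:,:,::-1])
    print(n,{k:v for k,v in c.items() if k!="img"})
E
```

```text
pics
{'clock': 0.0, 'joints': array([ 7.21755219e+01,  3.02679431e+00,  8.03130095e+01, -5.55707041e-04,
        9.67494724e+01, -4.02737685e+00]), 'qd': array([-0.00211661, -0.08364009,  0.02574787,  0.0528752 , -0.14840697,
       -0.14549933]), 'joint_torque': array([-7.44516929e-04, -3.81668973e+01, -3.60178185e+01, -1.06446739e-04,
        6.32494266e-03,  1.87463399e-06]), 'tool_pos': array([0.12516897, 0.50982889, 0.40387618]), 'tcp_rot': array([-1.79910905e+02, -5.71955069e-03,  1.66202829e+02]), 'wrist_force': array([ 0.0831233 ,  0.42533202, -0.70452169]), 'wrist_torque': array([ 0.01747249, -0.01002752,  0.03270566]), 'gripper_width': 0.9968207952099467}
scene {'vertical_fov': 53.66531569183929, 'cx': 327.95182650013106, 'cy': 199.11843829911382, 'eye': array([1.4213638 , 0.19205394, 0.63445158]), 'rotation': array([-1.21082050e+02, -8.05094753e-02,  1.01847954e+02])}
top {'vertical_fov': 44.95020403829225, 'cx': 319.20113204898587, 'cy': 193.4309507012196, 'eye': array([ 0.51433332, -0.01857574,  1.16024277]), 'rotation': array([-178.17051861,    0.50728978,  -89.46681067])}
wrist {'vertical_fov': 65.70646984690485, 'cx': 320.5074906280072, 'cy': 200.24997379365996, 'eye': array([0.04357908, 0.52957276, 0.37214686]), 'rotation': array([1.60899962e+02, 1.17436067e-01, 7.62101601e+01])}
```

View pics/scene0.png

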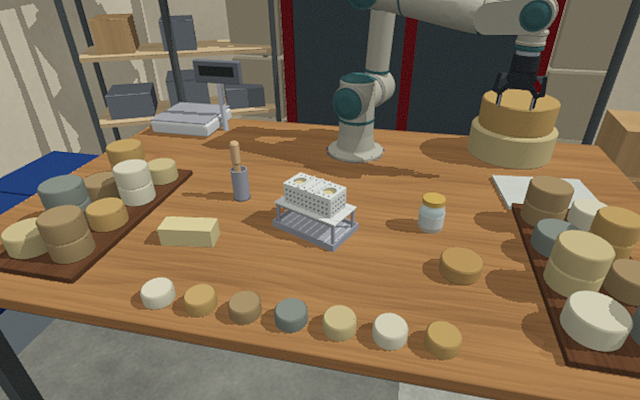

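View pics/top0.png

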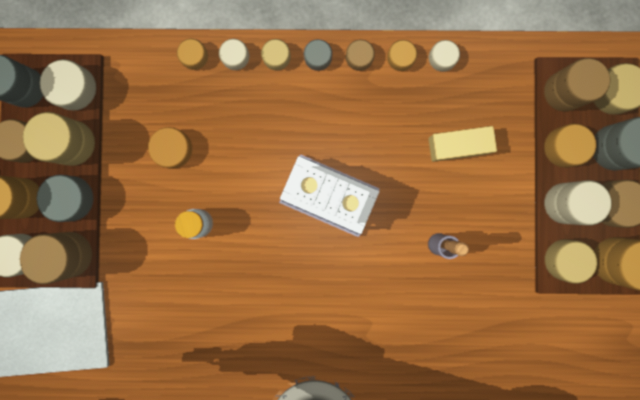

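View pics/wrist0.png

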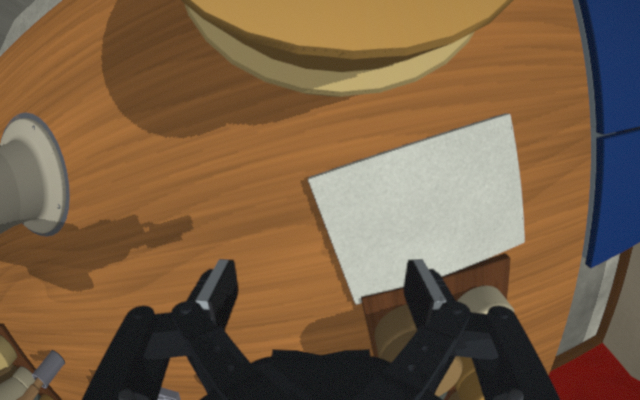

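The scene view shows the mould at about (315,200), the canister and pusher at (238,170) and the jar at (432,212). The top view has the holes at (311,186) and (351,203), the canister rim at (448,245) and the pusher head at (460,249). Next I'll measure these.

```bash
cat > h.py <<'E'
import numpy as np, cv2
from scipy.spatial.transform import Rotation as R
from plant import status, vision
def cam(n):
    c=vision.capture(n); c["n"]=n; c["f"]=200/np.tan(np.radians(c["vertical_fov"]/2))
    c["Rm"]=R.from_euler("xyz",c["rotation"],degrees=True).as_matrix(); return c
def ray(c,u,v):
    x,y=u-c["cx"],v-c["cy"]
    if c["n"]=="wrist":
        r=np.hypot(x,y); t=r/c["f"]; d=np.array([np.sin(t)*x/r,np.sin(t)*y/r,np.cos(t)]) if r>0 else np.array([0,0,1.])
    else: d=np.array([x/c["f"],y/c["f"],1.])
    d=c["Rm"]@d; return d/np.linalg.norm(d)
def onz(c,u,v,z):
    d=ray(c,u,v); return c["eye"]+d*(z-c["eye"][2])/d[2]
def proj(c,p):
    q=c["Rm"].T@(np.asarray(p)-c["eye"])
    if c["n"]=="wrist":
        r=np.hypot(q[0],q[1]); t=np.arctan2(r,q[2]); return np.array([c["cx"]+c["f"]*t*q[0]/r,c["cy"]+c["f"]*t*q[1]/r])
    return np.array([c["cx"]+c["f"]*q[0]/q[2],c["cy"]+c["f"]*q[1]/q[2]])
def tri(l):
    A=np.zeros((3,3));b=np.zeros(3)
    for c,u,v in l:
        d=ray(c,u,v);P=np.eye(3)-np.outer(d,d);A+=P;b+=P@c["eye"]
    p=np.linalg.solve(A,b); return p,[np.linalg.norm((np.eye(3)-np.outer(ray(c,u,v),ray(c,u,v)))@(p-c["eye"])) for c,u,v in l]
E
python3 - <<'E'
from h import *
t=cam("top");s=cam("scene")
a=t["img"][140:270,260:500,::-1]; cv2.imwrite("pics/tc.png",cv2.resize(a,None,fx=3.3,fy=3.3,interpolation=cv2.INTER_CUBIC))
a=s["img"][130:250,210:370,::-1]; cv2.imwrite("pics/sc.png",cv2.resize(a,None,fx=5,fy=5,interpolation=cv2.INTER_CUBIC))
for u,v in((311,186),(351,203)):print(onz(t,u,v,.135))
hsv=cv2.cvtColor(t["img"],cv2.COLOR_RGB2HSV)
m=((hsv[...,1]<60)&(hsv[...,2]>120)).astype(np.uint8); m[:, :260]=0;m[:,400:]=0;m[:140]=0;m[250:]=0
cs,_=cv2.findContours(m,cv2.RETR_EXTERNAL,cv2.CHAIN_APPROX_NONE)
c=max(cs,key=cv2.contourArea);r=cv2.minAreaRect(c);print(r,[onz(t,*p,.135) for p in cv2.boxPoints(r)])
E
```

```text
[0.56262444 0.00836628 0.135     ]
[ 0.52731502 -0.07677471  0.135     ]
((329.1810302734375, 195.07760620117188), (89.15707397460938, 53.04779815673828), 23.198591232299805) [array([0.52822752, 0.07859345, 0.135     ]), array([0.63240019, 0.0353341 , 0.135     ]), array([ 0.55914271, -0.13927921,  0.135     ]), array([ 0.45557396, -0.09569073,  0.135     ])]
```

View pics/tc.png

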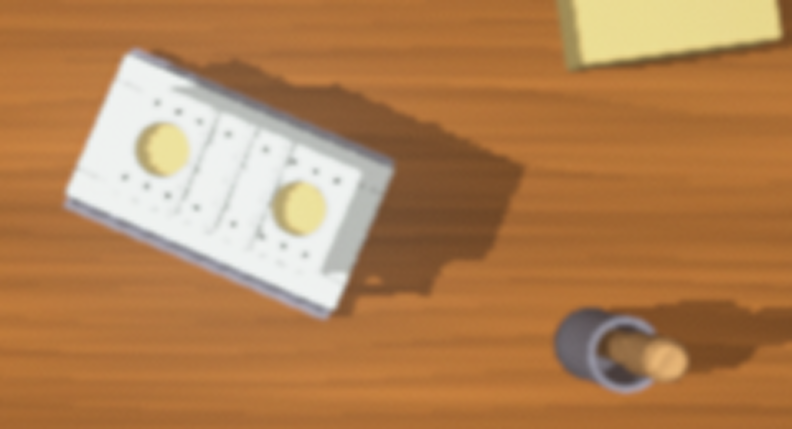

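View pics/sc.png

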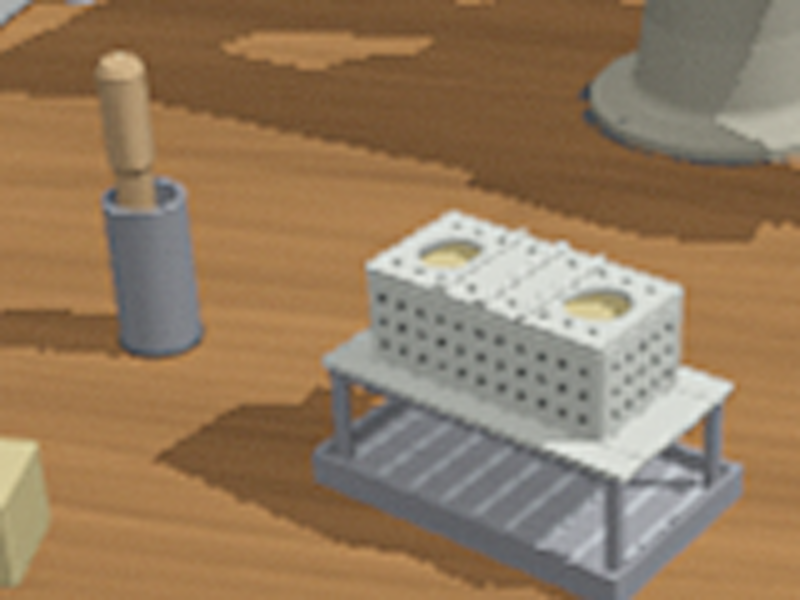

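Run:
```python
from h import *
np.set_printoptions(precision=4,suppress=True)
t=cam("top");s=cam("scene")
T=lambda x,y:(t,260+(x+.5)/3.3-.5,140+(y+.5)/3.3-.5)
S=lambda x,y:(s,210+(x+.5)/5-.5,130+(y+.5)/5-.5)
for n,a,b,z in(("h1",T(163.5,150),S(598.5,304),.135),("h2",T(299.5,208),S(451,254.5),.135),("pushertop",T(665,360),S(121,63),.186),("canrim",T(625,353),S(146,196),.1)):
    print(n,onz(*a,z),onz(*b,z),tri([a,b]))
# white rim of the holes by colour mask
for c,roi in((t,(280,160,390,235)),(s,(275,165,350,215))):
    hsv=cv2.cvtColor(c["img"],cv2.COLOR_RGB2HSV);m=((hsv[...,1]>60)).astype(np.uint8)
    x0,y0,x1,y1=roi;mm=np.zeros_like(m);mm[y0:y1,x0:x1]=m[y0:y1,x0:x1]
    n,l,st,ce=cv2.connectedComponentsWithStats(mm)
    for i in range(1,n):
        if 60<st[i,4]<400: print(c["n"],st[i],ce[i])
# pusher axis in scene: colour mask rows
hsv=cv2.cvtColor(s["img"],cv2.COLOR_RGB2HSV)
for v in range(140,172,3):
    r=s["img"][v,225:250].astype(int); print(v,[tuple(p) for p in r[4:18:1]]) if v in(143,155) else 0
b=onz(*S(162,335),0.0);print("can base approx",b)
```

```text
h1 [0.5645 0.0122 0.135 ] [0.5676 0.0172 0.135 ] (array([0.5642, 0.0143, 0.1327]), [np.float64(0.002089509555427068), np.float64(0.0020895095554270653)])
h2 [ 0.528  -0.0755  0.135 ] [ 0.5322 -0.0701  0.135 ] (array([ 0.5275, -0.0737,  0.1322]), [np.float64(0.0020865014251843913), np.float64(0.0020865014251844403)])
pushertop [ 0.4371 -0.2952  0.186 ] [ 0.4383 -0.291   0.186 ] (array([ 0.4364, -0.2937,  0.1853]), [np.float64(0.0016949873046031045), np.float64(0.0016949873046031535)])
canrim [ 0.4346 -0.2932  0.1   ] [ 0.4367 -0.2868  0.1   ] (array([ 0.4336, -0.2911,  0.0984]), [np.float64(0.002580534009456018), np.float64(0.00258053400945599)])
top [280 160  16  37 314] [285.0255 172.1433]
top [302 178  15  15 182] [308.8407 184.8297]
top [343 195  15  16 187] [350.0802 202.6952]
143 [(np.int64(130), np.int64(102), np.int64(73)), (np.int64(160), np.int64(133), np.int64(98)), (np.int64(189), np.int64(161), np.int64(123)), (np.int64(202), np.int64(172), np.int64(132)), (np.int64(206), np.int64(178), np.int64(135)), (np.int64(205), np.int64(175), np.int64(135)), (np.int64(205), np.int6
[... 339 characters left out ...]
51))]
155 [(np.int64(166), np.int64(121), np.int64(72)), (np.int64(146), np.int64(110), np.int64(75)), (np.int64(124), np.int64(104), np.int64(78)), (np.int64(126), np.int64(104), np.int64(74)), (np.int64(132), np.int64(108), np.int64(80)), (np.int64(145), np.int64(120), np.int64(88)), (np.int64(160), np.int64(133), np.int64(99)), (np.int64(170), np.int64(140), np.int64(105)), (np.int64(178), np.int64(150), np.int64(114)), (np.int64(179), np.int64(152), np.int64(117)), (np.int64(167), np.int64(140), np.int64(105)), (np.int64(160), np.int64(124), np.int64(84)), (np.int64(163), np.int64(118), np.int64(71)), (np.int64(164), np.int64(120), np.int64(76))]
can base approx [ 0.4321 -0.2903  0.    ]
```

```bash
cat >> h.py <<'E'
np.set_printoptions(precision=4,suppress=True)
def to(p,yaw=None,st=None,down=True):
    """shift/turn in row units from the present pose to world p (and yaw with tool straight down)"""
    st=st or status.state(); M=R.from_euler("xyz",st["tcp_rot"],degrees=True)
    d=M.inv().apply(np.asarray(p)-st["tool_pos"])/.04
    w=np.zeros(3) if yaw is None else (M.inv()*R.from_euler("xyz",[180,0,yaw],degrees=True)).as_rotvec(degrees=True)/6
    return np.round(np.r_[d,w],2)
def sh():
    s=status.state(); print("t",round(s["clock"],2),"pos",s["tool_pos"],"rot",s["tcp_rot"],"F",s["wrist_force"],"w",round(s["gripper_width"],3))
E
python3 - <<'E'
from h import *
for p,y in (((.3,.35,.404),130),((.40,.15,.404),100),((.436,-.293,.404),90)): print(to(p,y))
E
```

```text
[-5.2  -2.84  0.01 -0.    0.    6.03]
[-8.82 -7.1   0.02 -0.    0.   11.03]
[-12.33 -17.64   0.02  -0.     0.    12.7 ]
```

Emit:
send_rows:
  series:
    - [-0.4,-0.22,0,0,0,0.5,85]
    - [-1.2,-0.65,0,0,0,1.4,85]
    - [-2.1,-1.15,0,0,0,2.4,85]
    - [-3.0,-1.6,0,0,0,3.5,85]
    - [-3.9,-2.1,0,0,0,4.5,85]
    - [-4.7,-2.6,0,0,0,5.5,85]
    - [-5.4,-3.1,0,0,0,6.5,85]
    - [-6.0,-3.8,0,0,0,7.5,85]
    - [-6.7,-4.5,0,0,0,8.5,85]
    - [-7.3,-5.2,0,0,0,9.5,85]
    - [-7.9,-6.0,0,0,0,10.2,85]
    - [-8.4,-6.7,0,0,0,11,85]
    - [-8.8,-7.4,0,0,0,11.5,85]
    - [-9.1,-8.2,0,0,0,12,85]
    - [-9.4,-9.0,0,0,0,12.4,85]
    - [-9.7,-9.9,0,0,0,12.7,85]
    - [-10.0,-10.8,0,0,0,12.7,85]
    - [-10.3,-11.7,0,0,0,12.7,85]
    - [-10.6,-12.6,0,0,0,12.7,85]
    - [-10.9,-13.5,0,0,0,12.7,85]

```text
clock: 2.02
tool_pos: [0.4194, -0.1204, 0.4049]
tcp_rot: [180.0, 0.0, 90.0]
wrist_force: [0.6, 1.1, 0.5]
gripper_width: 0.997
```

Run:
```python
from h import *
sh(); print(to((.436,-.233,.404),90),to((.436,-.293,.404),90))
```

```text
t 2.02 pos [ 0.4194 -0.1204  0.4049] rot [179.9563   0.0067  89.9939] F [0.6434 1.0996 0.5313] w 0.997
[-2.81  0.42  0.02  0.01  0.   -0.  ] [-4.31  0.42  0.02  0.01  0.   -0.  ]
```

Emit:
send_rows:
  series:
    - [-0.8,0.08,0,0,0,0,85]
    - [-1.6,0.16,0,0,0,0,85]
    - [-2.4,0.25,0,0,0,0,85]
    - [-3.1,0.35,0,0,0,0,85]
    - [-3.8,0.42,0,0,0,0,85]
    - [-4.2,0.42,0,0,0,0,85]
    - [-4.2,0.42,0,0,0,0,85]
    - [-4.2,0.42,0,0,0,0,85]

```text
clock: 2.68
tool_pos: [0.4365, -0.2867, 0.4043]
tcp_rot: [-180.0, -0.1, 89.9]
wrist_force: [-0.6, 0.3, -0.2]
gripper_width: 0.995
```

Run:
```python
from h import *
c=cam("wrist"); sh(); cv2.imwrite("pics/w1.png",c["img"][:,:,::-1])
print(c["eye"],c["rotation"])
for p in ((.4365,-.294,.188),(.434,-.291,.1),(.546,-.03,.139)): print(proj(c,p))
```

```text
t 2.73 pos [ 0.4366 -0.286   0.4046] rot [-179.9898   -0.042    90.0073] F [ 0.0483 -0.7602 -0.3853] w 0.995
[ 0.437  -0.2026  0.3726] [160.9186   0.0311  -0.0493]
[319.9657 239.5292]
[317.4663 194.2599]
[450.3558 -85.2447]
```

View pics/w1.png

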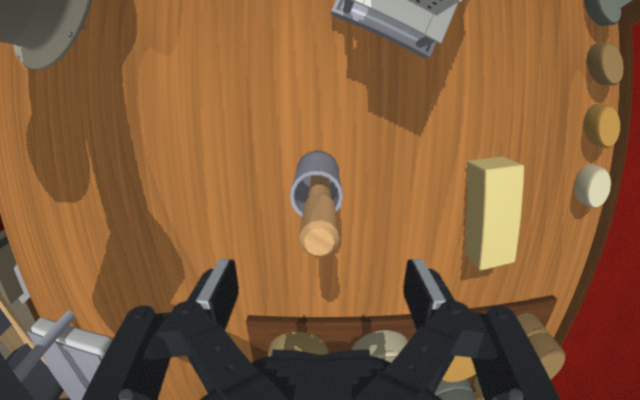

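The pusher head is at (320,239) and the rim at (317,192). Both match the prediction from the triangulated positions. Descending to grasp.

Emit:
send_rows:
  series:
    - [-0.17,0,0.3,0,0,0,85]
    - [-0.17,0,0.8,0,0,0,85]
    - [-0.17,0,1.3,0,0,0,85]
    - [-0.17,0,1.8,0,0,0,85]
    - [-0.17,0,2.2,0,0,0,85]
    - [-0.17,0,2.42,0,0,0,85]
    - [-0.17,0,2.42,0,0,0,60]
    - [-0.17,0,2.42,0,0,0,35]
    - [-0.17,0,2.42,0,0,0,15]
    - [-0.17,0,2.42,0,0,0,15]
    - [-0.17,0,2.42,0,0,0,15]
    - [-0.17,0,2.42,0,0,0,15]
    - [-0.17,0,2.42,0,0,0,15]
    - [-0.17,0,2.42,0,0,0,15]
  newtons: 70

```text
clock: 3.9
tool_pos: [0.4367, -0.2935, 0.3092]
tcp_rot: [179.9, 0.1, 90.0]
wrist_force: [-2.4, 0.0, 6.1]
gripper_width: 0.311
```

Run:
```python
from h import *
c=cam("wrist");s=cam("scene"); sh(); 
a=cv2.resize(s["img"][110:220,190:300],None,fx=4,fy=4,interpolation=cv2.INTER_CUBIC)
b=c["img"][:, 180:460]
im=np.zeros((440,440+280,3),np.uint8);im[:440,:440]=a;im[:400,440:]=b
cv2.imwrite("pics/g1.png",im[:,:,::-1])
```

```text
t 4.0 pos [ 0.4367 -0.2935  0.3092] rot [179.9185   0.0799  89.9951] F [-1.6528 -0.4213  5.1849] w 0.311
```

View pics/g1.png

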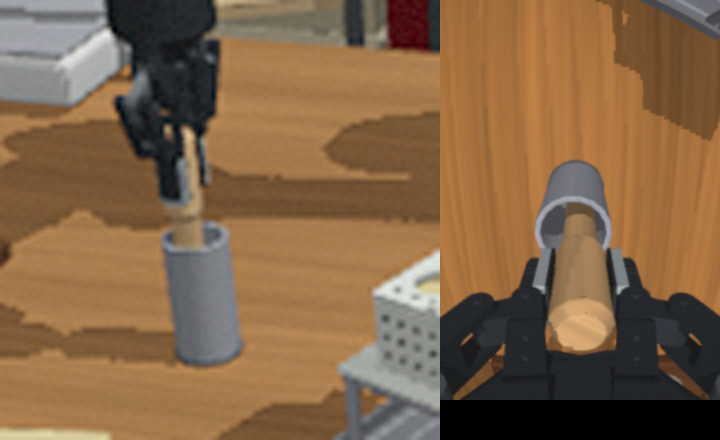

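The grip is on the handle, with an opening of 26.6 mm. Lifting straight out.

Emit:
send_rows:
  series:
    - [0,0,-0.3,0,0,0,15]
    - [0,0,-0.8,0,0,0,15]
    - [0,0,-1.5,0,0,0,15]
    - [0,0,-2.2,0,0,0,15]
    - [0,0,-2.9,0,0,0,15]
    - [0,0,-3.5,0,0,0,15]
    - [0.3,0.1,-3.9,0,0,0,15]
    - [1.0,0.4,-3.9,0,0,0,15]
    - [1.8,0.8,-3.9,0,0,0,15]
    - [2.5,1.2,-3.9,0,0,0,15]
    - [2.8,1.2,-3.9,0,0,0,15]
    - [2.8,1.2,-3.9,0,0,0,15]
    - [2.8,1.2,-3.9,0,0,0,15]

```text
clock: 5.08
tool_pos: [0.4845, -0.1811, 0.4643]
tcp_rot: [180.0, 0.0, 90.1]
wrist_force: [-0.2, -1.0, -0.7]
gripper_width: 0.311
```

Run:
```python
from h import *
c=cam("wrist");s=cam("scene");t=cam("top"); sh(); 
p=status.state()["tool_pos"]; b=p-[0,0,.303]
for q in (s,c,t): print(q["n"],"end",proj(q,b),"neck",proj(q,b+[0,0,.118]))
cv2.imwrite("pics/w2.png",c["img"][:,:,::-1])
u,v=proj(s,b).astype(int); print(u,v)
a=cv2.resize(s["img"][v-70:v+80,u-60:u+140],None,fx=4,fy=4,interpolation=cv2.INTER_CUBIC)
cv2.imwrite("pics/s2.png",a[:,:,::-1])
```

```text
t 5.23 pos [ 0.4842 -0.1823  0.464 ] rot [179.9973   0.0096  89.9187] F [ 0.8826  0.545  -0.4168] w 0.313
scene end [264.9209 160.1681] neck [261.2732 119.2592]
wrist end [319.6854 190.9741] neck [319.2121 253.8071]
top end [402.8181 224.2325] neck [413.471 226.295]
264 160
```

View pics/w2.png

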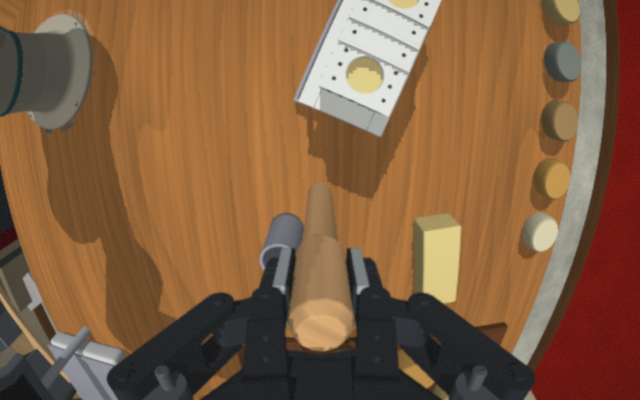

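View pics/s2.png

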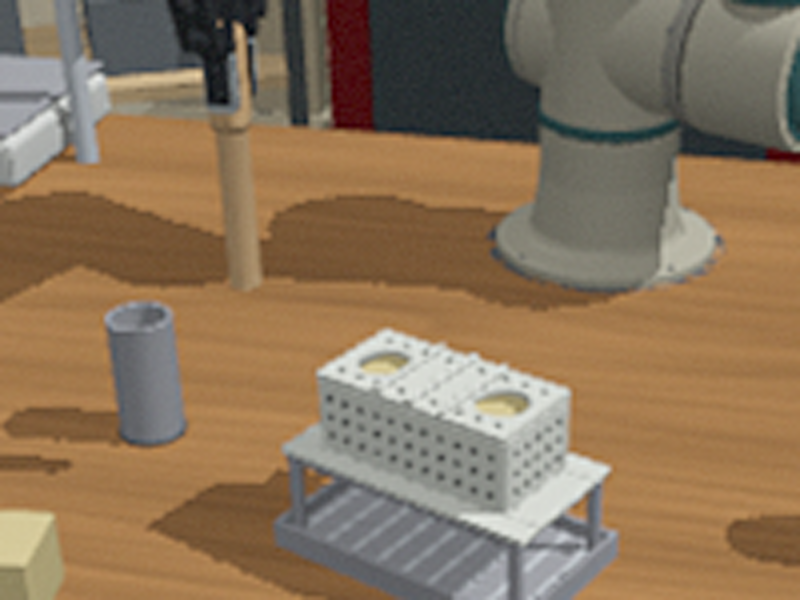

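The pusher hangs straight: in the scene view its end is at (265,161) against a predicted (265,160), and its neck is in line. In the wrist view the near hole is at (365,74). I'll cast that hole's outline onto z = 0.135.

```bash
cat >> h.py <<'E'
def holes(c,box):
    x0,y0,x1,y1=box; hsv=cv2.cvtColor(c["img"],cv2.COLOR_RGB2HSV); m=np.zeros((400,640),np.uint8)
    m[y0:y1,x0:x1]=(hsv[y0:y1,x0:x1,1]>50); m=cv2.morphologyEx(m,cv2.MORPH_OPEN,np.ones((3,3)))
    cs,_=cv2.findContours(m,cv2.RETR_EXTERNAL,cv2.CHAIN_APPROX_NONE)
    for k in cs:
        if 150<cv2.contourArea(k)<3000:
            w=np.array([onz(c,*q,.135)[:2] for q in k[:,0].astype(float)]).astype(np.float32)
            (e,d,a)=cv2.fitEllipse(w); mc=cv2.minEnclosingCircle(w); print(c["n"],k[:,0].min(0),k[:,0].max(0),"ell",np.array(e),np.array(d),"circ",np.array(mc[0]),mc[1])
E
python3 - <<'E'
from h import *
holes(cam("wrist"),(335,40,400,105)); holes(cam("wrist"),(385,0,430,14))
holes(cam("top"),(296,172,325,196));holes(cam("top"),(338,190,365,215))
E
```

```text
wrist [347  56] [382  91] ell [ 0.5262 -0.0753] [0.0337 0.0341] circ [ 0.5263 -0.0752] 0.01749609038233757
top [302 177] [316 192] ell [0.5653 0.0129] [0.0312 0.0321] circ [0.5652 0.0129] 0.016750868409872055
top [343 195] [357 210] ell [ 0.5281 -0.075 ] [0.0308 0.0324] circ [ 0.5284 -0.0757] 0.01683628559112549
```

Run:
```python
from h import *
print(to((.527,-.075,.458),90)); sh()
```

```text
[ 2.68  1.06  0.15 -0.   -0.   -0.01]
t 5.43 pos [ 0.4844 -0.182   0.4639] rot [-179.9957   -0.0054   89.9322] F [-0.7206 -0.5512 -0.5969] w 0.311
```

Emit:
send_rows:
  series:
    - [0.5,0.2,0,0,0,0,15]
    - [1.2,0.5,0,0,0,0,15]
    - [1.9,0.75,0,0,0,0,15]
    - [2.4,0.95,0,0,0,0,15]
    - [2.68,1.06,0,0,0,0,15]
    - [2.68,1.06,0.1,0,0,0,15]
    - [2.68,1.06,0.15,0,0,0,15]
    - [2.68,1.06,0.15,0,0,0,15]

```text
clock: 6.1
tool_pos: [0.5268, -0.0751, 0.457]
tcp_rot: [-179.9, 0.0, 89.9]
wrist_force: [0.2, -0.2, -1.3]
gripper_width: 0.308
```

Run:
```python
from h import *
c=cam("wrist");s=cam("scene");sh(); 
cv2.imwrite("pics/w3.png",c["img"][:,:,::-1])
a=cv2.resize(s["img"][100:250,220:400],None,fx=4,fy=4,interpolation=cv2.INTER_CUBIC)
cv2.imwrite("pics/s3.png",a[:,:,::-1])
print(proj(c,(.564,.013,.135)),proj(c,(.527,-.075,.135)))
```

```text
t 6.2 pos [ 0.5268 -0.0752  0.4577] rot [-179.9753    0.0028   89.9121] F [ 0.1012  0.2136 -0.2548] w 0.311
[360.728  93.09 ] [320.717  184.0692]
```

View pics/w3.png

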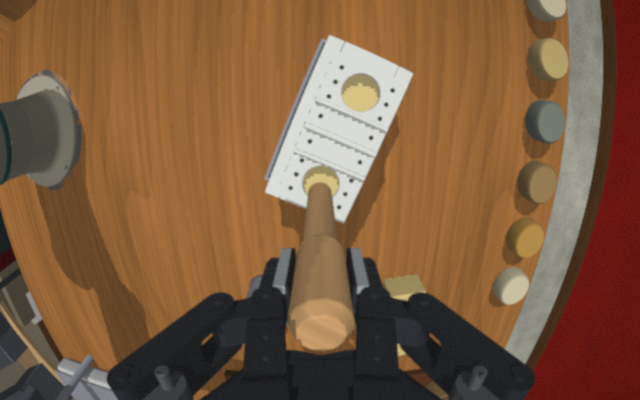

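View pics/s3.png

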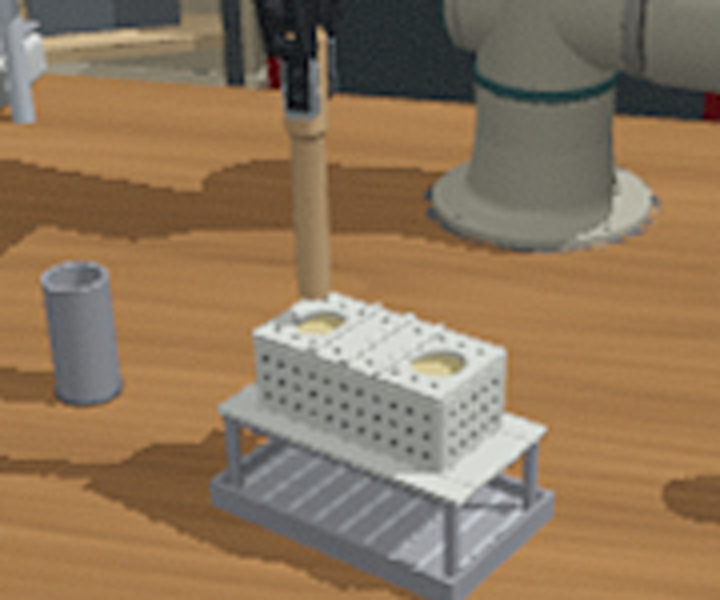

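Hole 1 shows at (361,93), as predicted, and the pusher points into hole 2 at (320,184). Descending and making a first gentle push.

Emit:
send_rows:
  series:
    - [0,0,0.2,0,0,0,15]
    - [0,0,0.45,0,0,0,15]
    - [0,0,0.6,0,0,0,15]
    - [0,0,0.65,0,0,0,15]
    - [0,0,0.7,0,0,0,15]
    - [0,0,0.75,0,0,0,15]
    - [0,0,0.8,0,0,0,15]
    - [0,0,0.8,0,0,0,15]

```text
clock: 6.87
tool_pos: [0.5269, -0.0742, 0.4266]
tcp_rot: [179.9, 0.0, 90.0]
wrist_force: [-0.3, -0.6, 2.1]
gripper_width: 0.312
```

Emit:
send_rows:
  series:
    - [0,0,0.04,0,0,0,15]
    - [0,0,0.08,0,0,0,15]
    - [0,0,0.08,0,0,0,15]

```text
clock: 7.12
tool_pos: [0.5269, -0.0743, 0.4237]
tcp_rot: [179.9, 0.1, 90.0]
wrist_force: [-0.8, -1.1, 4.7]
gripper_width: 0.312
```

Run:
```python
from h import *
sh()
```

```text
t 7.12 pos [ 0.5269 -0.0743  0.4237] rot [179.9184   0.0649  89.9859] F [-0.8464 -1.1104  4.6786] w 0.312
```

Emit:
send_rows:
  series:
    - [0,0,0.03,0,0,0,15]
    - [0,0,0.05,0,0,0,15]
    - [0,0,0.05,0,0,0,15]

```text
clock: 7.37
tool_pos: [0.5268, -0.0744, 0.422]
tcp_rot: [179.9, 0.1, 90.0]
wrist_force: [-2.3, -1.9, 5.4]
gripper_width: 0.312
```

Emit:
send_rows:
  series:
    - [0,0,0.03,0,0,0,15]
    - [0,0,0.06,0,0,0,15]
    - [0,0,0.06,0,0,0,15]

```text
clock: 7.62
tool_pos: [0.5266, -0.0745, 0.4216]
tcp_rot: [179.8, 0.1, 90.0]
wrist_force: [-4.2, -2.3, 14.8]
gripper_width: 0.309
```

It jams at bottom height ≈0.1186 and the force rises to 15 N. Now the other hole.

Emit:
send_rows:
  series:
    - [0,0,-0.4,0,0,0,15]
    - [0,0,-0.9,0,0,0,15]
    - [0.2,0.1,-1.0,0,0,0,15]
    - [0.9,0.38,-1.0,0,0,0,15]
    - [1.6,0.68,-1.0,0,0,0,15]
    - [2.1,0.88,-1.0,0,0,0,15]
    - [2.2,0.93,-1.0,0,0,0,15]
    - [2.2,0.93,-1.0,0,0,0,15]
    - [2.2,0.93,-0.7,0,0,0,15]
    - [2.2,0.93,-0.4,0,0,0,15]
    - [2.2,0.93,-0.28,0,0,0,15]
    - [2.2,0.93,-0.22,0,0,0,15]
    - [2.2,0.93,-0.16,0,0,0,15]
    - [2.2,0.93,-0.1,0,0,0,15]
    - [2.2,0.93,-0.04,0,0,0,15]
    - [2.2,0.93,-0.02,0,0,0,15]
    - [2.2,0.93,0.0,0,0,0,15]

```text
clock: 9.03
tool_pos: [0.5642, 0.0139, 0.4188]
tcp_rot: [180.0, -0.0, 90.0]
wrist_force: [-2.1, 0.8, 5.0]
gripper_width: 0.307
```

Run:
```python
from h import *
sh()
c=cam("wrist");cv2.imwrite("pics/w4.png",c["img"][:,:,::-1])
```

```text
t 9.03 pos [0.5642 0.0139 0.4188] rot [179.9511  -0.0194  90.0067] F [-2.0896  0.7723  5.0425] w 0.307
```

View pics/w4.png

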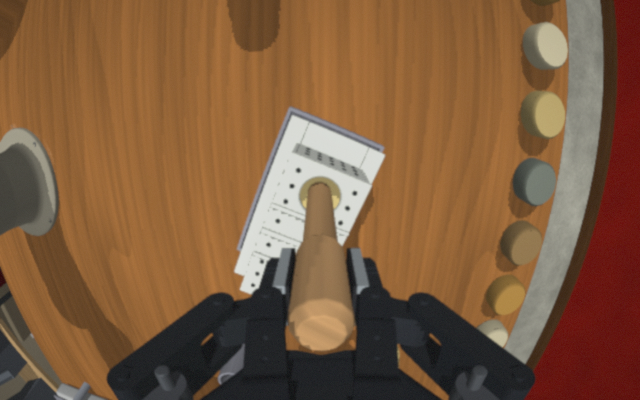

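Emit:
send_rows:
  series:
    - [0,0,0.04,0,0,0,15]
    - [0,0,0.08,0,0,0,15]
    - [0,0,0.1,0,0,0,15]

```text
clock: 9.33
tool_pos: [0.5642, 0.0142, 0.4151]
tcp_rot: [179.9, -0.1, 90.0]
wrist_force: [-1.9, 2.5, 8.5]
gripper_width: 0.31
```

Emit:
send_rows:
  series:
    - [0,0,-0.5,0,0,0,15]
    - [0,0,-1.0,0,0,0,15]
    - [-0.2,-0.1,-1.05,0,0,0,15]
    - [-0.9,-0.38,-1.05,0,0,0,15]
    - [-1.6,-0.68,-1.05,0,0,0,15]
    - [-2.1,-0.88,-1.05,0,0,0,15]
    - [-2.2,-0.93,-1.05,0,0,0,15]
    - [-2.2,-0.93,-1.0,0,0,0,15]
    - [-2.2,-0.93,-0.7,0,0,0,15]
    - [-2.2,-0.93,-0.35,0,0,0,15]
    - [-2.2,-0.93,-0.24,0,0,0,15]
    - [-2.2,-0.93,-0.18,0,0,0,15]
    - [-2.2,-0.93,-0.12,0,0,0,15]
    - [-2.2,-0.93,-0.06,0,0,0,15]
    - [-2.2,-0.93,0.0,0,0,0,15]
    - [-2.2,-0.93,0.06,0,0,0,15]
    - [-2.2,-0.93,0.1,0,0,0,15]
    - [-2.2,-0.93,0.12,0,0,0,15]

```text
clock: 10.83
tool_pos: [0.5269, -0.0743, 0.4099]
tcp_rot: [180.0, 0.0, 90.0]
wrist_force: [-3.9, -1.0, 7.3]
gripper_width: 0.313
```

Emit:
send_rows:
  series:
    - [0,0,-0.5,0,0,0,15]
    - [0,0,-1.05,0,0,0,15]
    - [0.2,0.1,-1.15,0,0,0,15]
    - [0.9,0.38,-1.15,0,0,0,15]
    - [1.6,0.68,-1.15,0,0,0,15]
    - [2.1,0.88,-1.15,0,0,0,15]
    - [2.2,0.93,-1.15,0,0,0,15]
    - [2.2,0.93,-1.1,0,0,0,15]
    - [2.2,0.93,-0.7,0,0,0,15]
    - [2.2,0.93,-0.35,0,0,0,15]
    - [2.2,0.93,-0.2,0,0,0,15]
    - [2.2,0.93,-0.14,0,0,0,15]
    - [2.2,0.93,-0.08,0,0,0,15]
    - [2.2,0.93,-0.02,0,0,0,15]
    - [2.2,0.93,0.04,0,0,0,15]
    - [2.2,0.93,0.1,0,0,0,15]
    - [2.2,0.93,0.13,0,0,0,15]
    - [2.2,0.93,0.14,0,0,0,15]

```text
clock: 12.33
tool_pos: [0.5642, 0.0139, 0.4042]
tcp_rot: [179.9, -0.0, 90.0]
wrist_force: [-1.6, 1.7, 4.5]
gripper_width: 0.316
```

Emit:
send_rows:
  series:
    - [0,0,-0.6,0,0,0,15]
    - [0,0,-1.2,0,0,0,15]
    - [-0.2,-0.1,-1.28,0,0,0,15]
    - [-0.9,-0.38,-1.28,0,0,0,15]
    - [-1.6,-0.68,-1.28,0,0,0,15]
    - [-2.1,-0.88,-1.28,0,0,0,15]
    - [-2.2,-0.93,-1.28,0,0,0,15]
    - [-2.2,-0.93,-1.2,0,0,0,15]
    - [-2.2,-0.93,-0.75,0,0,0,15]
    - [-2.2,-0.93,-0.35,0,0,0,15]
    - [-2.2,-0.93,-0.2,0,0,0,15]
    - [-2.2,-0.93,-0.14,0,0,0,15]
    - [-2.2,-0.93,-0.08,0,0,0,15]
    - [-2.2,-0.93,-0.02,0,0,0,15]
    - [-2.2,-0.93,0.04,0,0,0,15]
    - [-2.2,-0.93,0.1,0,0,0,15]
    - [-2.2,-0.93,0.13,0,0,0,15]
    - [-2.2,-0.93,0.14,0,0,0,15]

```text
clock: 13.83
tool_pos: [0.527, -0.0742, 0.3988]
tcp_rot: [179.9, 0.0, 90.0]
wrist_force: [-1.9, 1.0, 5.2]
gripper_width: 0.313
```

Run:
```python
from h import *
s=cam("scene");sh(); 
a=cv2.resize(s["img"][110:250,250:400],None,fx=4,fy=4,interpolation=cv2.INTER_CUBIC)
cv2.imwrite("pics/s4.png",a[:,:,::-1])
```

```text
t 13.88 pos [ 0.527  -0.0742  0.3987] rot [179.9536   0.0156  89.9963] F [-1.8697 -0.1217  4.6231] w 0.312
```

View pics/s4.png

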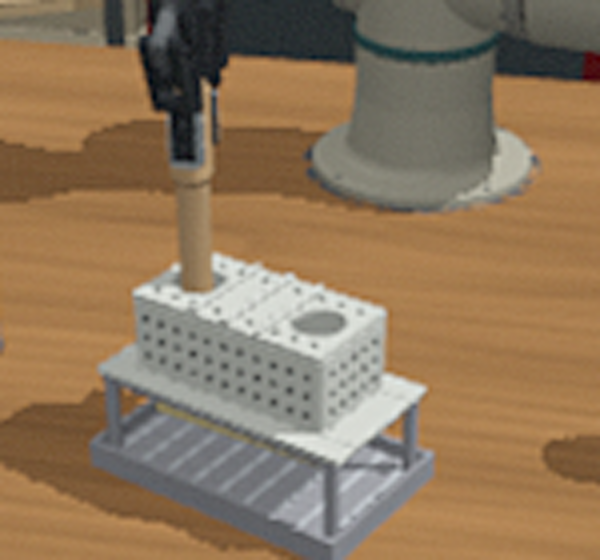

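The yellow underside of the loaf now shows below the flange at (210,425) in the crop, so it is coming out. Continuing to alternate.

Emit:
send_rows:
  series:
    - [0,0,-0.7,0,0,0,15]
    - [0,0,-1.35,0,0,0,15]
    - [0.2,0.1,-1.42,0,0,0,15]
    - [0.9,0.38,-1.42,0,0,0,15]
    - [1.6,0.68,-1.42,0,0,0,15]
    - [2.1,0.88,-1.42,0,0,0,15]
    - [2.2,0.93,-1.42,0,0,0,15]
    - [2.2,0.93,-1.3,0,0,0,15]
    - [2.2,0.93,-0.8,0,0,0,15]
    - [2.2,0.93,-0.35,0,0,0,15]
    - [2.2,0.93,-0.2,0,0,0,15]
    - [2.2,0.93,-0.14,0,0,0,15]
    - [2.2,0.93,-0.08,0,0,0,15]
    - [2.2,0.93,-0.02,0,0,0,15]
    - [2.2,0.93,0.04,0,0,0,15]
    - [2.2,0.93,0.1,0,0,0,15]
    - [2.2,0.93,0.13,0,0,0,15]
    - [2.2,0.93,0.14,0,0,0,15]

```text
clock: 15.38
tool_pos: [0.5642, 0.0138, 0.3931]
tcp_rot: [179.9, 0.0, 90.0]
wrist_force: [-1.0, -1.0, 5.2]
gripper_width: 0.31
```

Emit:
send_rows:
  series:
    - [0,0,-0.8,0,0,0,15]
    - [0,0,-1.5,0,0,0,15]
    - [-0.2,-0.1,-1.56,0,0,0,15]
    - [-0.9,-0.38,-1.56,0,0,0,15]
    - [-1.6,-0.68,-1.56,0,0,0,15]
    - [-2.1,-0.88,-1.56,0,0,0,15]
    - [-2.2,-0.93,-1.56,0,0,0,15]
    - [-2.2,-0.93,-1.45,0,0,0,15]
    - [-2.2,-0.93,-0.85,0,0,0,15]
    - [-2.2,-0.93,-0.38,0,0,0,15]
    - [-2.2,-0.93,-0.2,0,0,0,15]
    - [-2.2,-0.93,-0.14,0,0,0,15]
    - [-2.2,-0.93,-0.08,0,0,0,15]
    - [-2.2,-0.93,-0.02,0,0,0,15]
    - [-2.2,-0.93,0.04,0,0,0,15]
    - [-2.2,-0.93,0.1,0,0,0,15]
    - [-2.2,-0.93,0.13,0,0,0,15]
    - [-2.2,-0.93,0.14,0,0,0,15]

```text
clock: 16.88
tool_pos: [0.5271, -0.0741, 0.3877]
tcp_rot: [179.9, -0.0, 90.0]
wrist_force: [-0.0, 1.6, 4.9]
gripper_width: 0.31
```

Emit:
send_rows:
  series:
    - [0,0,-0.8,0,0,0,15]
    - [0,0,-1.6,0,0,0,15]
    - [0.2,0.1,-1.7,0,0,0,15]
    - [0.9,0.38,-1.7,0,0,0,15]
    - [1.6,0.68,-1.7,0,0,0,15]
    - [2.1,0.88,-1.7,0,0,0,15]
    - [2.2,0.93,-1.7,0,0,0,15]
    - [2.2,0.93,-1.6,0,0,0,15]
    - [2.2,0.93,-0.9,0,0,0,15]
    - [2.2,0.93,-0.38,0,0,0,15]
    - [2.2,0.93,-0.2,0,0,0,15]
    - [2.2,0.93,-0.14,0,0,0,15]
    - [2.2,0.93,-0.08,0,0,0,15]
    - [2.2,0.93,-0.02,0,0,0,15]
    - [2.2,0.93,0.04,0,0,0,15]
    - [2.2,0.93,0.1,0,0,0,15]
    - [2.2,0.93,0.12,0,0,0,15]
    - [2.2,0.93,0.12,0,0,0,15]

```text
clock: 18.38
tool_pos: [0.5643, 0.0138, 0.383]
tcp_rot: [179.9, 0.0, 90.0]
wrist_force: [-0.6, -0.9, 3.8]
gripper_width: 0.308
```

Emit:
send_rows:
  series:
    - [0,0,-0.8,0,0,0,15]
    - [0,0,-1.7,0,0,0,15]
    - [-0.2,-0.1,-1.82,0,0,0,15]
    - [-0.9,-0.38,-1.82,0,0,0,15]
    - [-1.6,-0.68,-1.82,0,0,0,15]
    - [-2.1,-0.88,-1.82,0,0,0,15]
    - [-2.2,-0.93,-1.82,0,0,0,15]
    - [-2.2,-0.93,-1.7,0,0,0,15]
    - [-2.2,-0.93,-0.95,0,0,0,15]
    - [-2.2,-0.93,-0.4,0,0,0,15]
    - [-2.2,-0.93,-0.2,0,0,0,15]
    - [-2.2,-0.93,-0.14,0,0,0,15]
    - [-2.2,-0.93,-0.08,0,0,0,15]
    - [-2.2,-0.93,-0.02,0,0,0,15]
    - [-2.2,-0.93,0.04,0,0,0,15]
    - [-2.2,-0.93,0.08,0,0,0,15]
    - [-2.2,-0.93,0.08,0,0,0,15]

```text
clock: 19.8
tool_pos: [0.5272, -0.074, 0.3801]
tcp_rot: [179.9, -0.0, 90.0]
wrist_force: [0.1, 1.5, 4.4]
gripper_width: 0.312
```

Run:
```python
from h import *
s=cam("scene");sh(); 
a=cv2.resize(s["img"][110:250,250:400],None,fx=4,fy=4,interpolation=cv2.INTER_CUBIC)
cv2.imwrite("pics/s5.png",a[:,:,::-1])
```

```text
t 19.85 pos [ 0.5272 -0.074   0.3801] rot [179.8641  -0.0064  90.0106] F [0.044  1.7144 4.0865] w 0.312
```

View pics/s5.png

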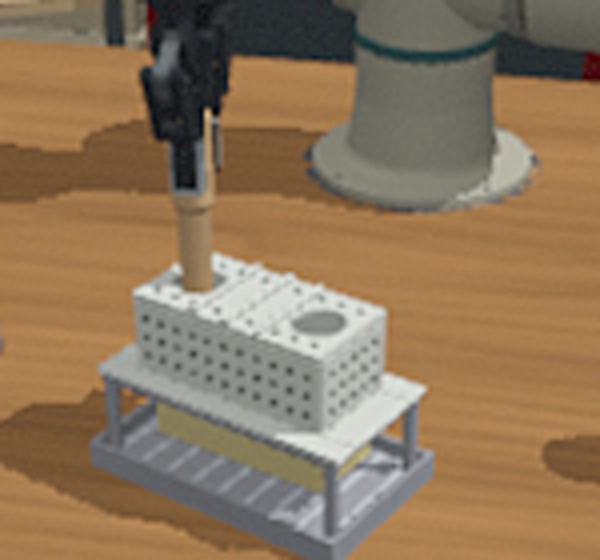

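The loaf now hangs about 50 mm below the flange, at (250,440) in the crop. The last steps will be shorter.

Emit:
send_rows:
  series:
    - [0,0,-0.8,0,0,0,15]
    - [0,0,-1.75,0,0,0,15]
    - [0.2,0.1,-1.9,0,0,0,15]
    - [0.9,0.38,-1.9,0,0,0,15]
    - [1.6,0.68,-1.9,0,0,0,15]
    - [2.1,0.88,-1.9,0,0,0,15]
    - [2.2,0.93,-1.9,0,0,0,15]
    - [2.2,0.93,-1.75,0,0,0,15]
    - [2.2,0.93,-1.0,0,0,0,15]
    - [2.2,0.93,-0.4,0,0,0,15]
    - [2.2,0.93,-0.16,0,0,0,15]
    - [2.2,0.93,-0.1,0,0,0,15]
    - [2.2,0.93,-0.05,0,0,0,15]
    - [2.2,0.93,0.0,0,0,0,15]
    - [2.2,0.93,0.05,0,0,0,15]
    - [2.2,0.93,0.1,0,0,0,15]
    - [2.2,0.93,0.1,0,0,0,15]

```text
clock: 21.27
tool_pos: [0.5643, 0.0138, 0.3757]
tcp_rot: [179.9, -0.0, 90.0]
wrist_force: [0.1, -0.3, -0.6]
gripper_width: 0.309
```

Run:
```python
from h import *
s=cam("scene");sh(); 
a=cv2.resize(s["img"][110:250,250:400],None,fx=4,fy=4,interpolation=cv2.INTER_CUBIC)
cv2.imwrite("pics/s6.png",a[:,:,::-1])
```

```text
t 21.32 pos [0.5642 0.0139 0.3753] rot [179.9714  -0.0083  90.007 ] F [-0.2257  0.7775 -1.3758] w 0.31
```

View pics/s6.png

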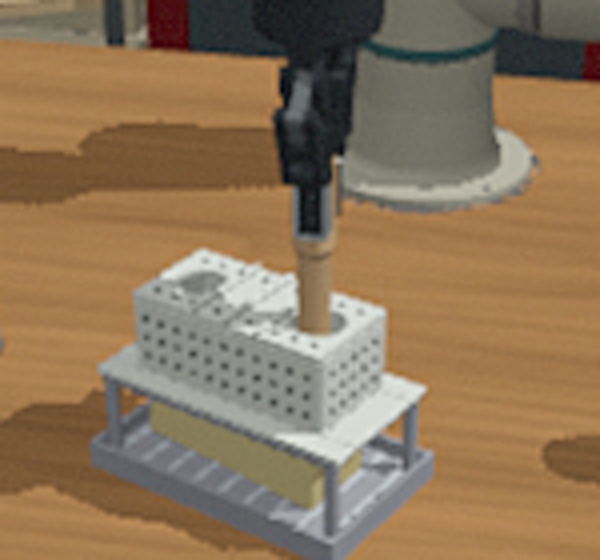

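The hole-1 end is free (no force left) and may be resting on the tray. Now the hole-2 end.

Emit:
send_rows:
  series:
    - [0,0,-0.8,0,0,0,15]
    - [0,0,-1.75,0,0,0,15]
    - [-0.2,-0.1,-2.0,0,0,0,15]
    - [-0.9,-0.38,-2.0,0,0,0,15]
    - [-1.6,-0.68,-2.0,0,0,0,15]
    - [-2.1,-0.88,-2.0,0,0,0,15]
    - [-2.2,-0.93,-2.0,0,0,0,15]
    - [-2.2,-0.93,-1.85,0,0,0,15]
    - [-2.2,-0.93,-1.1,0,0,0,15]
    - [-2.2,-0.93,-0.45,0,0,0,15]
    - [-2.2,-0.93,-0.22,0,0,0,15]
    - [-2.2,-0.93,-0.16,0,0,0,15]
    - [-2.2,-0.93,-0.1,0,0,0,15]
    - [-2.2,-0.93,-0.05,0,0,0,15]
    - [-2.2,-0.93,0.0,0,0,0,15]
    - [-2.2,-0.93,0.04,0,0,0,15]
    - [-2.2,-0.93,0.06,0,0,0,15]

```text
clock: 22.73
tool_pos: [0.5271, -0.0741, 0.3732]
tcp_rot: [179.9, 0.0, 90.0]
wrist_force: [-0.1, -0.2, -0.6]
gripper_width: 0.31
```

Run:
```python
from h import *
s=cam("scene");sh(); 
a=cv2.resize(s["img"][110:250,250:400],None,fx=4,fy=4,interpolation=cv2.INTER_CUBIC)
cv2.imwrite("pics/s7.png",a[:,:,::-1])
```

```text
t 22.78 pos [ 0.527  -0.0741  0.373 ] rot [179.9654   0.0012  89.9997] F [ 0.2622  0.5592 -1.1228] w 0.312
```

View pics/s7.png

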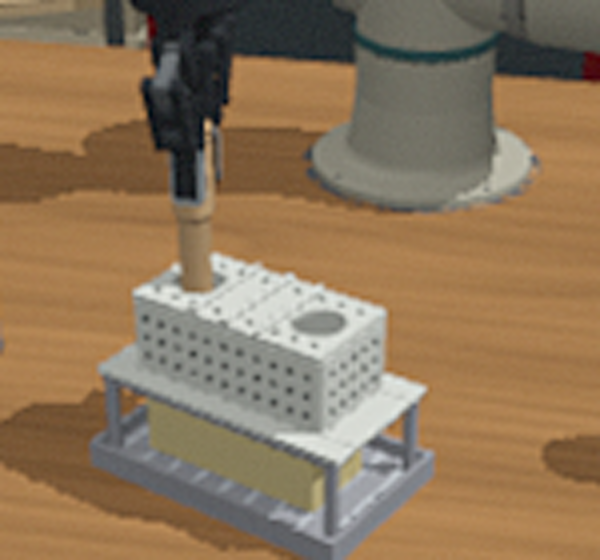

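It dropped here too: the left lower edge is now at (150,452), down from about (150,430). I'll confirm by feeling for its top at z≈0.064.

Emit:
send_rows:
  series:
    - [0,0,0.05,0,0,0,15]
    - [0,0,0.1,0,0,0,15]
    - [0,0,0.14,0,0,0,15]
    - [0,0,0.17,0,0,0,15]
    - [0,0,0.19,0,0,0,15]
    - [0,0,0.19,0,0,0,15]

```text
clock: 23.28
tool_pos: [0.5269, -0.0741, 0.3672]
tcp_rot: [179.9, 0.0, 90.0]
wrist_force: [-2.5, 0.4, 9.5]
gripper_width: 0.309
```

Hole-2 end: contact at 0.0642 with 9.5 N, so it is resting on the tray. Same check at hole 1.

Emit:
send_rows:
  series:
    - [0,0,-0.8,0,0,0,15]
    - [0,0,-1.75,0,0,0,15]
    - [0,0,-2.25,0,0,0,15]
    - [0.9,0.38,-2.25,0,0,0,15]
    - [1.6,0.68,-2.25,0,0,0,15]
    - [2.1,0.88,-2.25,0,0,0,15]
    - [2.2,0.93,-2.25,0,0,0,15]
    - [2.2,0.93,-2.1,0,0,0,15]
    - [2.2,0.93,-1.4,0,0,0,15]
    - [2.2,0.93,-0.7,0,0,0,15]
    - [2.2,0.93,-0.3,0,0,0,15]
    - [2.2,0.93,-0.2,0,0,0,15]
    - [2.2,0.93,-0.12,0,0,0,15]
    - [2.2,0.93,-0.06,0,0,0,15]
    - [2.2,0.93,-0.02,0,0,0,15]
    - [2.2,0.93,0.0,0,0,0,15]
    - [2.2,0.93,0.0,0,0,0,15]

```text
clock: 24.7
tool_pos: [0.5643, 0.0137, 0.3672]
tcp_rot: [179.8, 0.0, 90.0]
wrist_force: [-1.7, -0.5, 5.3]
gripper_width: 0.311
```

Both ends are at 0.0642, so the loaf lies flat. Returning with the pusher, first refining the canister centre from the earlier wrist picture.

Emit:
send_rows:
  series:
    - [0,0,-0.8,0,0,0,15]
    - [0,0,-1.75,0,0,0,15]
    - [0,0,-2.35,0,0,0,15]
    - [0,0,-2.4,0,0,0,15]
    - [-0.5,-0.2,-2.4,0,0,0,15]
    - [-1.3,-0.55,-2.4,0,0,0,15]
    - [-2.2,-0.9,-2.4,0,0,0,15]
    - [-3.1,-1.3,-2.4,0,0,0,15]
    - [-4.0,-1.65,-2.4,0,0,0,15]
    - [-4.8,-2.0,-2.4,0,0,0,15]
    - [-5.4,-2.25,-2.4,0,0,0,15]
    - [-5.8,-2.4,-2.4,0,0,0,15]
    - [-6.0,-2.5,-2.4,0,0,0,15]
    - [-6.0,-2.5,-2.4,0,0,0,15]
    - [-6.0,-2.5,-2.4,0,0,0,15]

```text
clock: 25.95
tool_pos: [0.4644, -0.2258, 0.461]
tcp_rot: [180.0, -0.0, 90.0]
wrist_force: [-0.2, -0.3, -0.4]
gripper_width: 0.309
```

Run:
```python
from h import *
c=cam("wrist");s=cam("scene");t=cam("top");sh()
cv2.imwrite("pics/w5.png",c["img"][:,:,::-1])
a=cv2.imread("pics/w1.png")[140:265,255:385]; cv2.imwrite("pics/w1c.png",cv2.resize(a,None,fx=4.5,fy=4.5,interpolation=cv2.INTER_CUBIC))
a=t["img"][210:280,400:500,::-1]; cv2.imwrite("pics/t5.png",cv2.resize(a,None,fx=7,fy=7,interpolation=cv2.INTER_CUBIC))
a=s["img"][110:250,210:400,::-1]; cv2.imwrite("pics/s8.png",cv2.resize(a,None,fx=4,fy=4,interpolation=cv2.INTER_CUBIC))
```

```text
t 26.1 pos [ 0.4647 -0.2251  0.4611] rot [179.9884  -0.016   90.1001] F [ 0.3293  0.3839 -0.448 ] w 0.309
```

View pics/w5.png

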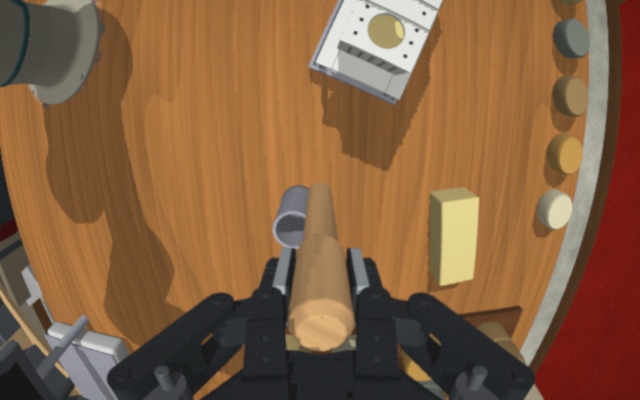

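View pics/w1c.png

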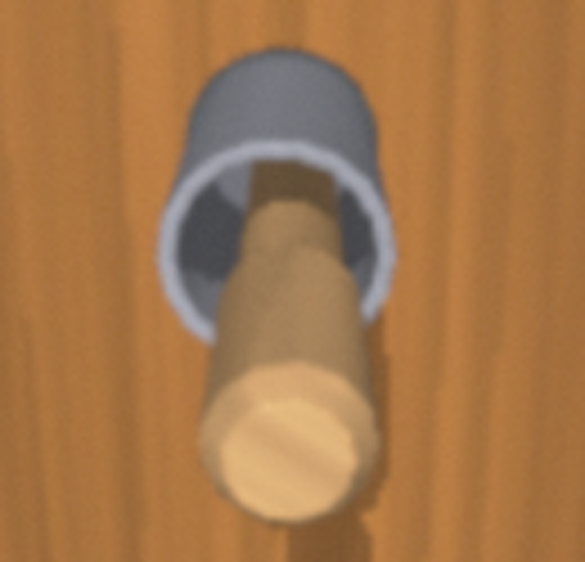

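View pics/t5.png

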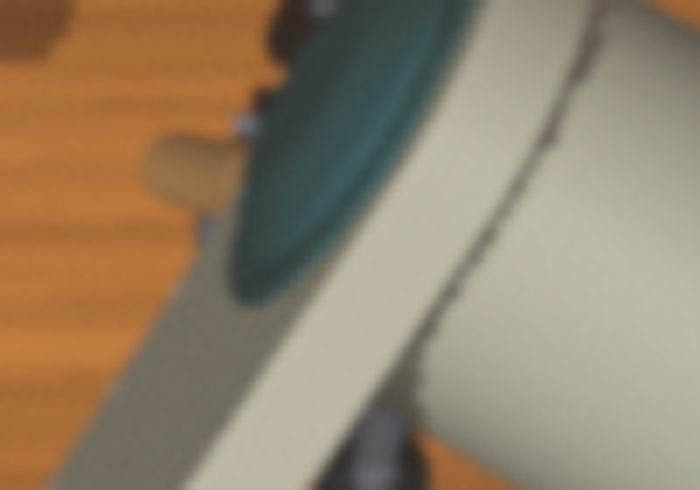

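View pics/s8.png

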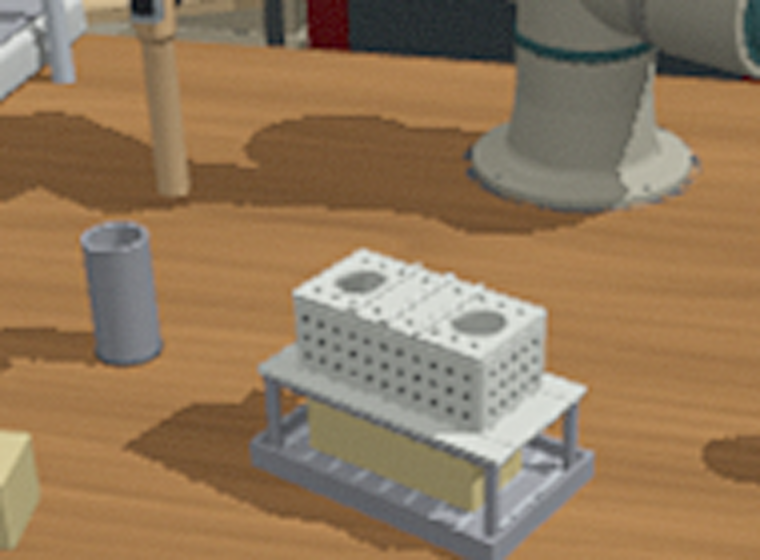

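The scene view shows the loaf flat in the tray at (390,455) in the crop, and the canister empty with its rim at (116,238). The canister centre works out at about (0.434, -0.292). Inserting the pusher.

Emit:
send_rows:
  series:
    - [-0.4,-0.18,0,0,0,0,15]
    - [-1.0,-0.46,0,0,0,0,15]
    - [-1.5,-0.7,0,0,0,0,15]
    - [-1.67,-0.77,0,0,0,0,15]
    - [-1.67,-0.77,0.1,0,0,0,15]
    - [-1.67,-0.77,0.5,0,0,0,15]
    - [-1.67,-0.77,0.9,0,0,0,15]
    - [-1.67,-0.77,1.2,0,0,0,15]
    - [-1.67,-0.77,1.4,0,0,0,15]
    - [-1.67,-0.77,1.6,0,0,0,15]
    - [-1.67,-0.77,1.8,0,0,0,15]

```text
clock: 27.02
tool_pos: [0.4338, -0.2925, 0.3888]
tcp_rot: [180.0, 0.0, 90.0]
wrist_force: [-0.3, 0.2, -1.1]
gripper_width: 0.311
```

Run:
```python
from h import *
c=cam("wrist");s=cam("scene");sh()
a=c["img"][150:270,255:385]; a=cv2.resize(a,(520,480),interpolation=cv2.INTER_CUBIC)
b=cv2.resize(s["img"][120:240,200:265],(260,480),interpolation=cv2.INTER_CUBIC)
cv2.imwrite("pics/i1.png",np.hstack([a,b])[:,:,::-1])
```

```text
t 27.12 pos [ 0.4335 -0.2927  0.3878] rot [-179.9142   -0.0798   90.0221] F [ 0.2018 -0.1705 -0.4602] w 0.313
```

View pics/i1.png

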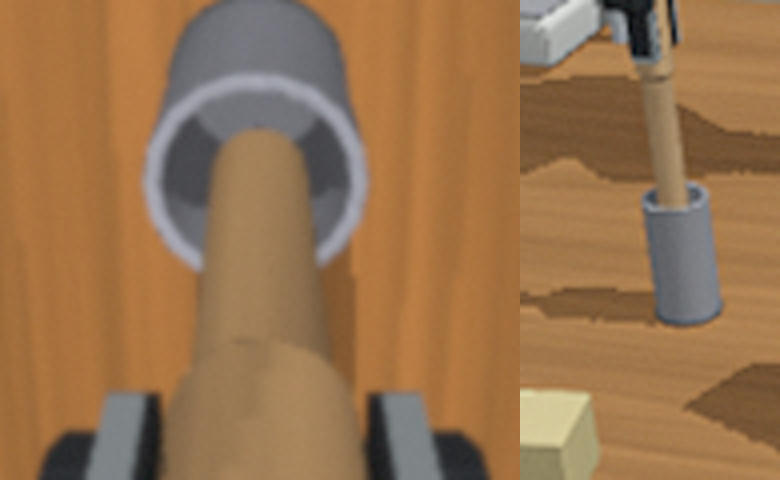

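The end is inside the rim and centred, with free wall on both sides. Lowering onto the floor.

Emit:
send_rows:
  series:
    - [0,0,0.3,0,0,0,15]
    - [0,0,0.7,0,0,0,15]
    - [0,0,1.1,0,0,0,15]
    - [0,0,1.4,0,0,0,15]
    - [0,0,1.65,0,0,0,15]
    - [0,0,1.8,0,0,0,15]
    - [0,0,1.88,0,0,0,15]
    - [0,0,1.93,0,0,0,15]
    - [0,0,1.96,0,0,0,15]
    - [0,0,1.97,0,0,0,15]

```text
clock: 27.95
tool_pos: [0.4335, -0.293, 0.3108]
tcp_rot: [180.0, 0.0, 90.0]
wrist_force: [0.2, -0.4, 0.8]
gripper_width: 0.309
```

Emit:
send_rows:
  series:
    - [0,0,0.04,0,0,0,15]
    - [0,0,0.04,0,0,0,15]
    - [0,0,0.04,0,0,0,15]

```text
clock: 28.2
tool_pos: [0.4336, -0.293, 0.3093]
tcp_rot: [179.9, 0.0, 90.0]
wrist_force: [-0.4, 0.1, 0.4]
gripper_width: 0.311
```

Back at the grasp height of 0.3093. Opening, then rising.

Emit:
send_rows:
  series:
    - [0,0,0,0,0,0,28]
    - [0,0,0,0,0,0,34]
    - [0,0,0,0,0,0,45]
    - [0,0,0,0,0,0,60]
    - [0,0,0,0,0,0,80]
    - [0,0,0,0,0,0,85]
    - [0,0,0,0,0,0,85]
    - [0,0,0,0,0,0,85]
    - [0,0,-0.3,0,0,0,85]
    - [0,0,-0.8,0,0,0,85]
    - [0,0,-1.4,0,0,0,85]
    - [0,0,-2.0,0,0,0,85]
    - [0,0,-2.6,0,0,0,85]
    - [0,0,-3.0,0,0,0,85]
    - [0,0,-3.2,0,0,0,85]
    - [0,0,-3.2,0,0,0,85]

```text
clock: 29.53
tool_pos: [0.4333, -0.2928, 0.4394]
tcp_rot: [179.8, 0.2, 90.0]
wrist_force: [-0.1, -0.4, -0.0]
gripper_width: 0.992
```

Run:
```python
from h import *
c=cam("wrist");s=cam("scene");t=cam("top");sh()
cv2.imwrite("pics/w6.png",c["img"][:,:,::-1])
a=s["img"][110:250,210:400,::-1]; cv2.imwrite("pics/s9.png",cv2.resize(a,None,fx=4,fy=4,interpolation=cv2.INTER_CUBIC))
t0=cv2.imread("pics/top0.png")[:,:,::-1].astype(int)
s0=cv2.imread("pics/scene0.png")[:,:,::-1].astype(int)
for n,(x0,y0,x1,y1) in dict(jar=(415,190,450,235),wheel=(435,243,487,288),sold=(155,212,222,250)).items():
    print(n,np.abs(s["img"].astype(int)-s0)[y0:y1,x0:x1].mean())
```

```text
t 29.68 pos [ 0.4334 -0.2929  0.4353] rot [-179.9016   -0.083    90.0029] F [-0.4969  0.5111 -0.4243] w 0.995
jar 1.6630687830687831
wheel 1.7502849002849004
sold 1.540979313956533
```

View pics/w6.png

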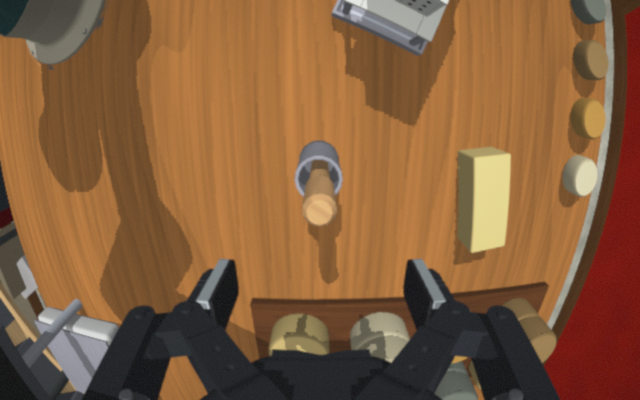

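View pics/s9.png

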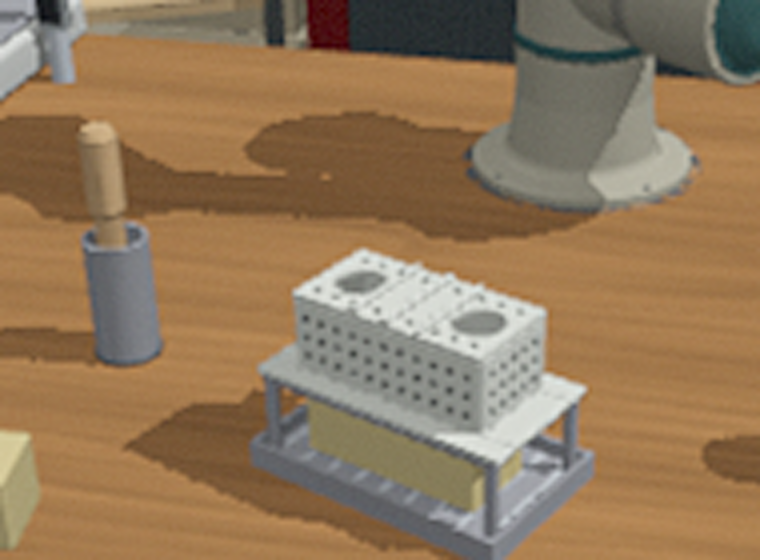

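The pusher stands upright in the canister, with its head at (320,209) in the wrist view. The loaf lies flat in the tray. The regions around the jar, wheel and sold loaf match the first picture, and the gripper is clear of everything. Handing in.

Run:
```python
from plant import order
print(order.job_done())
```

```text
the job is handed in; nothing more can be done
None
```

The loaf is out of the mould and lies flat on the draining tray. The pusher stands back in its canister, and I handed the job in at about 29.7 s of the 72 s allowed. No verdict is reported.

- **Pushing:** I pushed at the two holes in turn, mostly about 10 mm at a time. The readings at the end of each push were about 2 to 9.5 N. The one exception was 15 N, when the first push at hole 2 jammed until I pushed at hole 1. Force was only read at the end of each call, so the peaks between readings were not seen.
- **Loaf:** feeling with the pusher found its top at 64.2 mm at both holes, against 64 mm expected for a loaf resting flat. The pictures agree.
- **Pusher:** I let go at the same height I had gripped it. The last pictures show it standing almost upright in the canister, and the gripper was clear with nothing touching.
- **Other goods:** the areas around the jar, wheel and sold loaf look the same as in the first picture.
- **Disagreement:** the scene camera placed the holes about 5 mm away from where the top and wrist cameras did. I used the top and wrist values, and the pusher went cleanly into both holes.

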